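Pop the compost caddy's hatch

TASK

Press down once on the black spot of the green hatch, all the way until its push-push latch lets go, then take your finger away so that the hatch pops up, and see that it stands fully open and stays open by itself. Do not push the hatch back down after it has popped, leave the grey hatch latched, and do not lift, carry or move the mug, the dosing ring or the canister.

Things in the scene. Friction and masses are not known exactly. Their poses are not given: they have to be found in the camera images.
- green_caddy: open white plastic box screwed to the bench, with a green hatch for a top and a green stripe low on its front; 130 mm (x) by 100 mm (y) by 100 mm high, walls 4 mm; origin at the centre of its underside, its -x side is the front, towards the robot, +x is the hinge side, +z up
- green_hatch (a joint): the green hatch's hinge (rad): about 0.01 shut and latched, -0.075 pressed to the stop, 1.15 fully open; hinge along the caddy's far (+x) top edge. Push-push latch: pressed 7 to 8 mm down at the black spot (3 to 4 N, then a hard stop; past -0.065 to be sure) and let go, a weak spring (3 N at the spot) swings it fully open in about 2 s and it stays; pushed fully down again it latches shut.
- green_press (a point): centre of the black round 24 mm spot on top of the green hatch, 18 mm behind its front edge (the edge towards the robot) and 94 mm from its hinge; moves with the hatch, 102 mm above the bench when shut. The hatch plate is 112 mm long, 88 mm wide and 12 mm thick; shut, its top is 2 mm above the caddy's rim
- grey_caddy: open white plastic box screwed to the bench, with a grey hatch for a top and a grey stripe low on its front; 130 mm (x) by 100 mm (y) by 100 mm high, walls 4 mm; origin at the centre of its underside, its -x side is the front, towards the robot, +x is the hinge side, +z up
- grey_hatch (a joint): the grey hatch's hinge (rad): same make and values as green_hatch, starts latched and must stay so
- grey_press (a point): centre of the black round 24 mm spot on top of the grey hatch, 18 mm behind its front edge (the edge towards the robot) and 94 mm from its hinge; moves with the hatch, 102 mm above the bench when shut. The hatch plate is 112 mm long, 88 mm wide and 12 mm thick; shut, its top is 2 mm above the caddy's rim
- mug: red enamel mug, 82 mm wide and 85 mm tall, handle on its +y side; loose; origin at the centre of its underside
- ring: stainless steel dosing ring lying on the white mat (110 x 110 x 6 mm, fixed), 62 mm outside diameter, 26 mm tall; loose; origin at the centre of its underside
- canister: clear plastic canister with a white lid, 98 mm wide and 113 mm tall; loose; origin at the centre of its underside

How it is judged (in metres and radians):
On the way, in this order (a step that is already met when the one before it is completed fails the run):
1. a finger has pressed the green hatch down past its latched level until the latch lets go (value of joint green_hatch below -0.045 rad and contact force between the fingers and green_caddy above 0.5 N), for 0.04 s.
2. the green hatch has popped and stands open by itself, untouched, for a second (value of joint green_hatch above 1 rad and contact force between each of the arm, the fingers and green_caddy below 0.1 N), for 1 s.
At the end, for the whole second after the job is handed in: the green hatch stands still, open beyond 1.0 rad (fully open is 1.15); the grey hatch is latched (within -0.02 to 0.03 rad); mug, ring and canister are within 20 mm of where they began (value of joint green_hatch above 1 rad and velocity of joint green_hatch between -0.1 and 0.1 rad/s and value of joint grey_hatch between -0.02 and 0.03 rad and distance of each of mug, ring, canister from where it was at the start of the episode below 0.02 m); the robot touches nothing.
It fails at once if the popped green hatch is pushed back down (falling faster than 0.2 rad/s while open) (value of joint green_hatch above 0.12 rad and velocity of joint green_hatch below -0.2 rad/s).
It fails at once if the grey hatch is pressed down or opened (value of joint grey_hatch above 0.05 rad or value of joint grey_hatch below -0.04 rad).
It fails at once if the mug is lifted (by 12 mm) or shifted (by 20 mm) (distance of mug from where it was at the start of the episode above 0.02 m or height (world z) of mug above 0.012 m).
It fails at once if the ring is lifted (by 12 mm) or shifted (by 20 mm) (distance of ring from where it was at the start of the episode above 0.02 m or height (world z) of ring above 0.018 m).
It fails at once if the canister is lifted (by 12 mm) or shifted (by 20 mm) (distance of canister from where it was at the start of the episode above 0.02 m or height (world z) of canister above 0.012 m).
It also fails if it takes over 32 s, if anything falls off the work surface, if the arm or the gripper's body presses on something with over 40 N, if the wrist force passes 120 N, or if a joint passes its speed limit or range.

ROBOT

A 7-joint arm with a two-finger parallel gripper is mounted at the origin on the work surface. World frame = base frame: x ahead of the robot, y to its left, z up, the work surface at z = 0. Lengths are in mm, angles in rad, forces in N, time in s.
With the tool pointing down it reaches from about 400 to 875 mm from the base axis. Payload 19.3 kg.
Tool frame: the origin (TCP) lies on the centre line of the jaws, within the pads' length; the fingertips stand 22 mm ahead of it and the grasp point (between the pads) lies 3 mm ahead of it (env.tips_ahead is the z of the fingertips in the tool frame, in mm); z points along the fingers, y is the line along which they close (so a half turn about z gives the same grasp; the last joint's range is limited). The gripper opens to 85 mm and grips with 20 to 120 N. Pads are 22 mm wide; open, the fingers measure 114 mm over their backs; the gripper's body (76 mm by 85 mm) begins 54 mm behind the grasp point. The pads swing forward as they close: fully open they stand 13 mm farther back than shut.
Start: joints at [1.269, 0.521, -0.036, 1.599, 0.021, 1.021, -0.113], TCP at [143.553, -608.283, 253.291] pointing down, gripper open.
Joint ranges: [-2.91, 2.91], [-0.3, 2.13], [-1.5, 1.42], [0.17, 2.43], [-1.26, 4.41], [0.16, 1.93], [-2.52, 2.52]. Speed limits (rad/s): [1.89, 1.89, 2.39, 2.39, 3.01, 3.01, 3.01].

INTERFACE

Orientations are given as a unit quaternion [x, y, z, w].
In Python, from station import env gives the robot as it stands.
- The arm moves only by the tool send_rows, never from a script. Its argument "increments" is a list of rows, each an object of numbers: "dx", "dy", "dz": the shift along the tool's x, y, z each as a share of 40 mm, from -1 to 1; "wx", "wy", "wz": the turn, a rotation vector about the tool's x, y, z each as a share of 0.08 rad, from -1 to 1; "jaw": the opening, from 0 (shut) to 1 (fully open). A call has 1 to 10 rows; each row shifts and turns the commanded pose from where the row before left it, along the tool's axes as they then stand; what a row does not reach is not made up. A row lasts 1/12 s, in which the tool goes at most 41.7 mm and 7.16 degrees, less where a joint would pass 70% of its speed; a pose out of reach is approached as far as the arm can. A call with a number of a shift or a turn outside -1 to 1 is refused whole. A call with a gripper value outside its range is refused whole. The fingers move at their own pace and stop on an object; "squeeze" is the grip in N (left out, the last holds). Time passes only in rows, so rows that do not move let the fingers close. It gives the time, the measured TCP pose, the force, the opening and the grip force at its end, in the units of the state.
- env.read_state(): the state, without advancing time (a new reading comes with each control period).
- env.read_camera(name): name is "scene" or "top" or "wrist"; returns a dict with "img" (480x640x3 uint8, red, green, blue), "depth" (480x640 float32, mm along the optical axis (not along the pixel's ray), 0 where there is no reading), "intrinsics" (3x3 intrinsics, pixels), "R" (3x3) and "t" (3): a world point X has camera coordinates R X + t; the wrist camera has in their place "hand_eye" (4x4, takes a point from camera to tool coordinates, whose origin is the TCP and whose axes are the flange's). Camera axes: x right, y down, z forward; pixel columns grow to the right and rows downward; lengths in mm; the calibration is good to about 2 mm. A picture is of the moment at which its call begins: read the wrist's pose just before it.
- env.sign_off(): hands the job in; it is judged then, once.
Trained networks look in the newest picture that a camera, given by its name, has taken for a name from the list of things; names that differ only in an ending like _2 or _b are one class to them, and where a whole thing is asked for, a point or a joint stands for the part that bears it (a point fixed in the world has none). Each returns a list of dicts, best first, with "p" (0 to 1); they miss things now and then, are a little off and sometimes report something else, mostly with a low value. They report only what shows in the picture. A call takes as long as a camera call.
- env.find_in(thing, camera): "bbox" ([left, top, right, bottom] in pixels, round what is visible of it).
- env.outline_of(thing, camera): "mask" (480x640 bool, what is visible of it) and "bbox" ([left, top, right, bottom] in pixels, round what is visible of it).
The state is a dict: "clock": time; "joint_pos": joint angles; "joint_velocities": joint speeds; "tau": joint torques, N m; "eef_pos": TCP position; "ee_rot": TCP orientation; "ft_force": force on the tool from outside, world axes, zero at the start; "moment": the same for the moment, N m; "width": finger opening in mm; "grasp_force": force on a finger pad.
Only numpy, scipy, OpenCV 4.12 (cv2) and the standard library are available. Lean on these libraries where they do the work, as an engineer would, in place of code of your own. Each camera call takes 0.05 s, during which the arm holds its last target. There are 200 camera calls.

## Working session

There is one attempt and no reset: what is moved stays moved. The work goes in short steps, Python scripts to look and compute and a tool call to move; the robot and the scene stay as the last step left them, time stands still between calls to the robot, and variables do not carry over. Pictures are saved under pics/ and viewed, at most 10 in all, crops included, and the job is handed in when it is done.

Besides the shell and the picture viewer there is one more tool, called after "Emit:" by a JSON object that holds its "api" and its "payload". send_rows: Moves the arm, as the interface text tells. Shift numbers are shares of 40 mm and turn numbers shares of 0.08 rad, none past 1 either way. Its arguments: {"type":"object","properties":{"increments":{"type":"array","items":{"type":"object","properties":{"dx":{"type":"number","minimum":-1,"maximum":1},"dy":{"type":"number","minimum":-1,"maximum":1},"dz":{"type":"number","minimum":-1,"maximum":1},"wx":{"type":"number","minimum":-1,"maximum":1},"wy":{"type":"number","minimum":-1,"maximum":1},"wz":{"type":"number","minimum":-1,"maximum":1},"jaw":{"type":"number"}}}},"squeeze":{"type":"number"}},"required":["increments"]}

```bash
mkdir -p pics; cat > h.py <<'E'
import numpy as np, cv2
from station import env
def world(c,mask):
    v,u=np.nonzero(mask&(c["depth"]>0)); d=c["depth"][v,u]
    K=c["intrinsics"]; P=np.stack([(u-K[0,2])/K[0,0]*d,(v-K[1,2])/K[1,1]*d,d],1)
    return (P-c["t"])@c["R"]
E
python3 - <<'E'
from h import *
s=env.read_state(); print(s["clock"],s["eef_pos"],s["ee_rot"],s["width"])
for n in("top","scene"):
    c=env.read_camera(n); cv2.imwrite(f"pics/{n}0.png",c["img"][...,::-1])
    for t in("green_press","green_hatch","grey_hatch","green_caddy","grey_caddy","mug","ring","canister"):
        for r in env.outline_of(t,n)[:2]:
            w=world(c,r["mask"]); 
            if len(w): print(n,t,round(r["p"],2),np.round(r["bbox"]),np.median(w,0).round(),np.percentile(w,2,axis=0).round(),np.percentile(w,98,axis=0).round())
E
```

```text
0.0 [ 143.4780991  -607.97045122  252.72676381] [ 9.93291772e-01  1.15633562e-01 -1.08039001e-04 -5.69234368e-04] 85.68790797903937
top green_press 0.8 [192. 219. 239. 269.] [562. 197. 102.] [509. 154.  97.] [616. 241. 106.]
top green_hatch 0.66 [191. 215. 239. 270.] [562. 196. 102.] [508. 153.  97.] [615. 241. 106.]
top grey_hatch 0.61 [351. 191. 398. 248.] [ 601. -157.  102.] [ 547. -205.   94.] [ 656. -111.  106.]
top grey_hatch 0.42 [192. 212. 246. 278.] [561. 191. 101.] [500. 142.  10.] [625. 247. 106.]
top green_caddy 0.58 [190. 212. 249. 277.] [560. 191. 101.] [498. 142.   4.] [624. 249. 106.]
top mug 0.66 [281. 252. 336. 290.] [496.   5.   7.] [461. -52.   0.] [533.  44.  88.]
top ring 0.6 [470. 266. 495. 285.] [ 467. -395.   23.] [ 447. -443.    4.] [ 495. -384.   35.]
top ring 0.26 [353. 192. 398. 247.] [ 601. -159.  102.] [ 547. -204.   97.] [ 656. -113.  106.]
top canister 0.87 [ 98. 245. 157. 289.] [516. 388. 112.] [475. 354.  17.] [560. 442. 117.]
scene green_press 0.73 [341. 183. 384. 213.] [563. 194. 103.] [508. 152. 100.] [615. 242. 106.]
scene green_hatch 0.68 [340. 185. 389. 213.] [563. 194. 103.] [508. 153. 100.] [616. 241. 106.]
scene grey_hatch 0.7 [268. 251. 321. 287.] [ 603. -161.  103.] [ 547. -206.  100.] [ 657. -114.  105.]
scene green_caddy 0.8 [334. 189. 394. 247.] [582. 160.  80.] [499. 140.   8.] [631. 240. 105.]
scene grey_caddy 0.67 [260. 250. 329. 321.] [ 620. -190.   90.] [ 544. -218.    4.] [ 674. -103.  105.]
scene mug 0.95 [278. 217. 317. 259.] [500.  -7.  59.] [457. -59.  11.] [536.  46.  87.]
scene mug 0.63 [341. 186. 385. 210.] [562. 194. 103.] [506. 152.  99.] [616. 243. 106.]
scene ring 0.77 [158. 322. 192. 352.] [ 475. -415.   22.] [ 444. -444.    7.] [ 504. -385.   34.]
scene ring 0.75 [341. 185. 386. 213.] [564. 194. 103.] [509. 153. 100.] [615. 240. 106.]
scene canister 0.77 [366. 157. 403. 200.] [532. 373.  87.] [474. 352.   3.] [563. 464. 117.]
```

```bash
python3 - <<'E'
from h import *
for n in("top","scene"):
    c=env.read_camera(n); i=c["img"].astype(int); r=env.outline_of("green_hatch",n)[0]; x0,y0,x1,y1=np.int32(r["bbox"])
    box=np.zeros((480,640),bool); box[y0-5:y1+5,x0-5:x1+5]=1
    blk=box&(i.max(2)<70); g=box&(i[...,1]>i[...,0]+25)&(i[...,1]>i[...,2]+15)
    for m in (blk,g):
        w=world(c,m); w=w[(w[:,2]>90)&(w[:,2]<115)]
        if len(w): print(n,len(w),w.mean(0).round(1),cv2.minAreaRect(w[:,:2].astype(np.float32)))
    im=cv2.resize(c["img"][130:370,80:520] if n=="top" else c["img"][130:370,130:450],None,fx=1.8 ,fy=1.8,interpolation=cv2.INTER_CUBIC)
    cv2.imwrite(f"pics/{n}1.png",im[...,::-1])
E
```

```text
top 108 [530.4 190.8 101.2] ((532.38232421875, 174.18809509277344), (73.80931854248047, 140.4784393310547), 42.00712203979492)
top 1886 [562.8 197.3 101.8] ((561.5299072265625, 197.58108520507812), (88.41781616210938, 110.55116271972656), 81.77066040039062)
scene 23 [523.5 202.1 104. ] ((524.9698486328125, 201.8007049560547), (16.609926223754883, 20.987972259521484), 63.5533447265625)
scene 648 [562.5 194.4 102.9] ((558.5139770507812, 198.0791015625), (93.5768814086914, 116.5787353515625), 83.02865600585938)
```

View pics/top1.png

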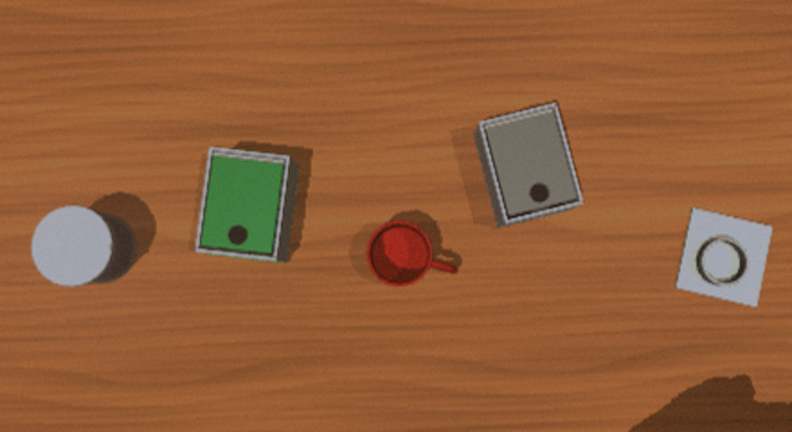

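View pics/scene1.png

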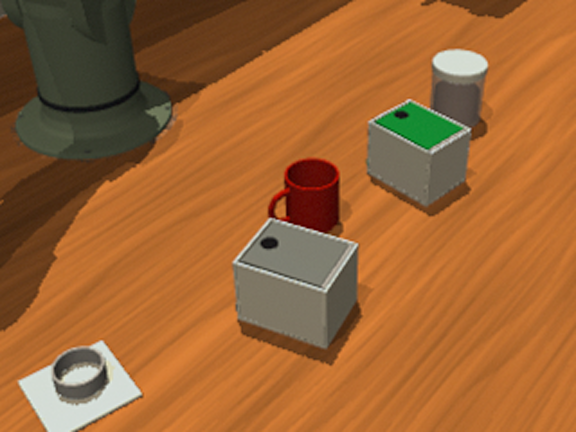

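Emit:
{"api": "send_rows", "payload": {"increments": [{"wz": 0.92, "jaw": 0}, {"wz": 0.92, "jaw": 0}, {"wz": 0.92, "jaw": 0}, {"wz": 0.92, "jaw": 0}, {"wz": 0.92, "jaw": 0}]}}

```text
invalid input
```

```bash
cat > d.py <<'E'
from h import *
from scipy.spatial.transform import Rotation as R
import sys
s=env.read_state(); r=R.from_quat(s["ee_rot"])
print(s["clock"],s["eef_pos"].round(1) if hasattr(s["eef_pos"],"round") else s["eef_pos"],s["width"],np.round(s["joint_pos"],2),np.round(s["ft_force"],1),env.tips_ahead)
print(r.as_matrix().round(3))
T=np.array(eval(sys.argv[1]),float); p=np.array(s["eef_pos"])
for t in T: print(r.inv().apply(t-p).round(1),(r.inv().apply(t-p)/40).round(2)); p=t
E
python3 d.py "[[450,-300,253],[524,203,200]]"
```

```text
1.1 [ 143.6 -608.3  253.3] 85.42836130053394 [ 1.27  0.52 -0.04  1.6   0.02  1.02 -0.11] [-0.1 -0.4 -0. ] 22.0
[[ 0.973  0.23  -0.   ]
 [ 0.23  -0.973  0.   ]
 [-0.    -0.    -1.   ]]
[ 3.690e+02 -2.296e+02  3.000e-01] [ 9.23 -5.74  0.01]
[ 187.6 -472.6   53. ] [  4.69 -11.81   1.33]
```

Emit:
{"api": "send_rows", "payload": {"increments": [{"dx": 0, "dy": 0, "dz": 0, "wx": 0, "wy": 0, "wz": 0.92, "jaw": 0}, {"dx": 0, "dy": 0, "dz": 0, "wx": 0, "wy": 0, "wz": 0.92, "jaw": 0}, {"dx": 0, "dy": 0, "dz": 0, "wx": 0, "wy": 0, "wz": 0.92, "jaw": 0}, {"dx": 0, "dy": 0, "dz": 0, "wx": 0, "wy": 0, "wz": 0.92, "jaw": 0}, {"dx": 0, "dy": 0, "dz": 0, "wx": 0, "wy": 0, "wz": 0.92, "jaw": 0}], "squeeze": 20}}

```text
clock: 1.52
eef_pos: [143.6, -608.3, 253.3]
ee_rot: [0.998, -0.07, 0.0, 0.0]
ft_force: [0.7, 0.8, 0.7]
width: 25.7
grasp_force: 0.0
```

```bash
python3 d.py "[[450,-300,253],[524,203,200]]"
```

```text
1.5167 [ 143.6 -608.3  253.3] 25.70160420096182 [ 1.21  0.52  0.05  1.6  -0.03  1.02 -0.44] [0.7 0.8 0.7] 22.0
[[ 0.99  -0.139  0.   ]
 [-0.139 -0.99  -0.   ]
 [ 0.     0.    -1.   ]]
[ 2.605e+02 -3.480e+02  3.000e-01] [ 6.51 -8.7   0.01]
[   3.1 -508.4   53. ] [  0.08 -12.71   1.32]
```

Emit:
{"api": "send_rows", "payload": {"increments": [{"dx": 0.6, "dy": -0.8, "dz": 0, "wx": 0, "wy": 0, "wz": 0, "jaw": 0}, {"dx": 0.6, "dy": -0.8, "dz": 0, "wx": 0, "wy": 0, "wz": 0, "jaw": 0}, {"dx": 0.6, "dy": -0.8, "dz": 0, "wx": 0, "wy": 0, "wz": 0, "jaw": 0}, {"dx": 0.6, "dy": -0.8, "dz": 0, "wx": 0, "wy": 0, "wz": 0, "jaw": 0}, {"dx": 0.6, "dy": -0.8, "dz": 0, "wx": 0, "wy": 0, "wz": 0, "jaw": 0}, {"dx": 0.6, "dy": -0.8, "dz": 0, "wx": 0, "wy": 0, "wz": 0, "jaw": 0}, {"dx": 0.6, "dy": -0.8, "dz": 0, "wx": 0, "wy": 0, "wz": 0, "jaw": 0}, {"dx": 0.6, "dy": -0.8, "dz": 0, "wx": 0, "wy": 0, "wz": 0, "jaw": 0}, {"dx": 0.6, "dy": -0.8, "dz": 0, "wx": 0, "wy": 0, "wz": 0, "jaw": 0}, {"dx": 0.6, "dy": -0.8, "dz": 0, "wx": 0, "wy": 0, "wz": 0, "jaw": 0}]}}

```text
clock: 2.35
eef_pos: [425.9, -322.2, 253.5]
ee_rot: [0.998, -0.068, 0.0, 0.0]
ft_force: [0.5, -1.6, 0.3]
width: 0.2
grasp_force: 0.0
```

```bash
python3 d.py "[[500,0,253],[524,203,200]]"
```

```text
2.35 [ 425.9 -322.2  253.5] 0.18424700948744738 [ 0.57  0.38 -0.05  1.84  0.02  0.93 -1.19] [ 0.5 -1.6  0.3] 22.0
[[ 0.991 -0.136  0.   ]
 [-0.136 -0.991 -0.   ]
 [ 0.     0.    -1.   ]]
[  29.6 -329.3    0.5] [ 0.74 -8.23  0.01]
[  -3.8 -204.4   53. ] [-0.1  -5.11  1.32]
```

Emit:
{"api": "send_rows", "payload": {"increments": [{"dx": 0.08, "dy": -0.95, "dz": 0, "wx": 0, "wy": 0, "wz": 0, "jaw": 0}, {"dx": 0.08, "dy": -0.95, "dz": 0, "wx": 0, "wy": 0, "wz": 0, "jaw": 0}, {"dx": 0.08, "dy": -0.95, "dz": 0, "wx": 0, "wy": 0, "wz": 0, "jaw": 0}, {"dx": 0.08, "dy": -0.95, "dz": 0, "wx": 0, "wy": 0, "wz": 0, "jaw": 0}, {"dx": 0.08, "dy": -0.95, "dz": 0, "wx": 0, "wy": 0, "wz": 0, "jaw": 0}, {"dx": 0.08, "dy": -0.95, "dz": 0, "wx": 0, "wy": 0, "wz": 0, "jaw": 0}, {"dx": 0.08, "dy": -0.95, "dz": 0, "wx": 0, "wy": 0, "wz": 0, "jaw": 0}, {"dx": 0.08, "dy": -0.95, "dz": 0, "wx": 0, "wy": 0, "wz": 0, "jaw": 0}, {"dx": 0.08, "dy": -0.95, "dz": 0, "wx": 0, "wy": 0, "wz": 0, "jaw": 0}, {"dx": 0, "dy": 0, "dz": 0, "wx": 0, "wy": 0, "wz": 0, "jaw": 0}]}}

```text
clock: 3.18
eef_pos: [500.8, 18.4, 253.5]
ee_rot: [0.998, -0.064, 0.001, -0.001]
ft_force: [-0.1, 1.2, -1.3]
width: -0.2
grasp_force: 0.0
```

```bash
python3 d.py "[[524,203,200],[524,203,140]]"; python3 - <<'E'
from h import *
c=env.read_camera("wrist"); print(c["hand_eye"],c["intrinsics"])
cv2.imwrite("pics/w1.png",c["img"][...,::-1])
E
```

```text
3.1833 [500.8  18.4 253.5] -0.15939244440129566 [ 0.    0.33 -0.19  1.91  0.08  0.9  -1.93] [-0.1  1.2 -1.3] 22.0
[[ 0.992 -0.128  0.001]
 [-0.128 -0.992  0.003]
 [ 0.001 -0.003 -1.   ]]
[  -0.7 -185.8   54.1] [-0.02 -4.65  1.35]
[-0.1  0.2 60. ] [-0.   0.   1.5]
[[-8.14055118e-04 -9.55024034e-01 -2.96527286e-01  7.57635913e+01]
 [ 9.99999654e-01 -7.25938537e-04 -4.07268038e-04  4.91613197e-01]
 [ 1.73690181e-04 -2.96527515e-01  9.55024294e-01 -1.20521351e+02]
 [ 0.00000000e+00  0.00000000e+00  0.00000000e+00  1.00000000e+00]] [[381.32822358   0.         324.24801999]
 [  0.         381.32822358 241.20889845]
 [  0.           0.           1.        ]]
```

View pics/w1.png

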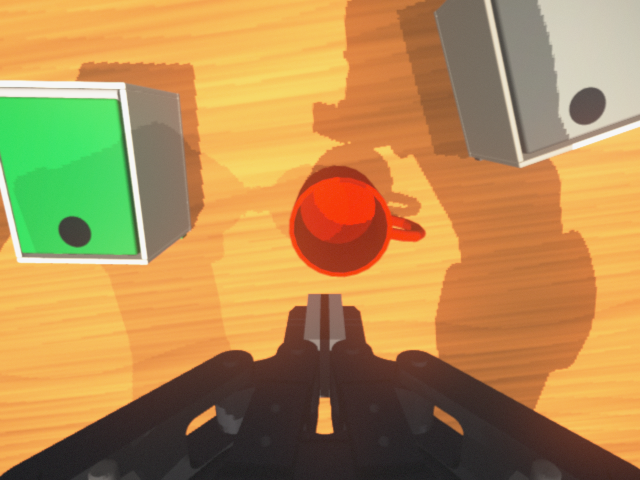

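```bash
cat > w.py <<'E'
from h import *
from scipy.spatial.transform import Rotation as R
s=env.read_state(); c=env.read_camera("wrist"); i=c["img"].astype(int)
r=env.outline_of("green_hatch","wrist")[0]; x0,y0,x1,y1=np.int32(r["bbox"]); print(r["bbox"],r["p"])
n,l,st,ce=cv2.connectedComponentsWithStats((i.max(2)<75).astype(np.uint8))
H=c["hand_eye"];K=c["intrinsics"]
for k in range(1,n):
    if st[k,4]>300:
        q=R.from_quat(s["ee_rot"]).as_matrix(); u,v=ce[k]
        d=q@H[:3,:3]@np.array([(u-K[0,2])/K[0,0],(v-K[1,2])/K[1,1],1]); o=q@H[:3,3]+s["eef_pos"]
        print(ce[k],st[k,4],(o+d*(102-o[2])/d[2]).round(1))
E
python3 w.py
```

```text
[0.0, 96.9, 134.5, 256.7] 0.6
[ 68.44712991 231.53021148] 662 [523.9 202.9 102. ]
[311.61521103 435.16799607] 44757 [314.7  50.5 102. ]
```

Emit:
{"api": "send_rows", "payload": {"increments": [{"dx": 0, "dy": -0.93, "dz": 0, "wx": 0, "wy": 0, "wz": 0, "jaw": 0}, {"dx": 0, "dy": -0.93, "dz": 0, "wx": 0, "wy": 0, "wz": 0, "jaw": 0}, {"dx": 0, "dy": -0.93, "dz": 0.2, "wx": 0, "wy": 0, "wz": 0, "jaw": 0}, {"dx": 0, "dy": -0.93, "dz": 0.2, "wx": 0, "wy": 0, "wz": 0, "jaw": 0}, {"dx": 0, "dy": -0.93, "dz": 0.2, "wx": 0, "wy": 0, "wz": 0, "jaw": 0}, {"dx": 0, "dy": 0, "dz": 0.9, "wx": 0, "wy": 0, "wz": 0, "jaw": 0}, {"dx": 0, "dy": 0, "dz": 0.9, "wx": 0, "wy": 0, "wz": 0, "jaw": 0}, {"dx": 0, "dy": 0, "dz": 0, "wx": 0, "wy": 0, "wz": 0, "jaw": 0}]}}

```text
clock: 4.0
eef_pos: [522.6, 193.1, 151.9]
ee_rot: [0.998, -0.068, -0.004, 0.002]
ft_force: [-1.5, -1.2, -0.8]
width: -0.2
grasp_force: 0.0
```

```bash
python3 d.py "[[524,203,130],[524,203,112]]"; python3 w.py
```

```text
4.0 [522.6 193.1 151.9] -0.15552186060488887 [-0.31  0.56 -0.21  1.86  0.16  0.76 -2.32] [-1.5 -1.2 -0.8] 22.0
[[ 0.991 -0.137 -0.007]
 [-0.137 -0.991 -0.004]
 [-0.007  0.005 -1.   ]]
[  0.1 -10.1  21.9] [ 0.   -0.25  0.55]
[ 0.1 -0.1 18. ] [ 0.   -0.    0.45]
[194.5, 74.6, 406.6, 318.5] 0.91
[310.59856638 425.71957973] 50920 [440.  211.5 102. ]
```

Emit:
{"api": "send_rows", "payload": {"increments": [{"dx": 0, "dy": -0.25, "dz": 0, "wx": 0, "wy": 0, "wz": 0, "jaw": 0}, {"dx": 0, "dy": 0, "dz": 0.35, "wx": 0, "wy": 0, "wz": 0, "jaw": 0}, {"dx": 0, "dy": 0, "dz": 0.25, "wx": 0, "wy": 0, "wz": 0, "jaw": 0}, {"dx": 0, "dy": 0, "dz": 0, "wx": 0, "wy": 0, "wz": 0, "jaw": 0}]}}

```text
clock: 4.43
eef_pos: [526.4, 205.2, 133.2]
ee_rot: [0.998, -0.068, -0.0, 0.0]
ft_force: [-0.5, -0.9, -0.7]
width: 0.3
grasp_force: 0.0
```

Emit:
{"api": "send_rows", "payload": {"increments": [{"dx": 0, "dy": 0, "dz": 0.1, "wx": 0, "wy": 0, "wz": 0, "jaw": 0}, {"dx": 0, "dy": 0, "dz": 0.05, "wx": 0, "wy": 0, "wz": 0, "jaw": 0}, {"dx": 0, "dy": 0, "dz": 0, "wx": 0, "wy": 0, "wz": 0, "jaw": 0}]}}

```text
clock: 4.68
eef_pos: [526.5, 205.2, 127.5]
ee_rot: [0.998, -0.068, 0.0, 0.0]
ft_force: [-0.0, -0.1, -0.3]
width: 0.2
grasp_force: 0.0
```

Emit:
{"api": "send_rows", "payload": {"increments": [{"dx": -0.05, "dy": 0.06, "dz": 0, "wx": 0, "wy": 0, "wz": 0, "jaw": 0}, {"dx": 0, "dy": 0, "dz": 0.1, "wx": 0, "wy": 0, "wz": 0, "jaw": 0}, {"dx": 0, "dy": 0, "dz": 0.1, "wx": 0, "wy": 0, "wz": 0, "jaw": 0}, {"dx": 0, "dy": 0, "dz": 0, "wx": 0, "wy": 0, "wz": 0, "jaw": 0}]}}

```text
clock: 5.02
eef_pos: [524.1, 203.0, 118.8]
ee_rot: [0.998, -0.068, -0.0, 0.0]
ft_force: [0.2, -1.1, 3.1]
width: 0.4
grasp_force: 1.5
```

Emit:
{"api": "send_rows", "payload": {"increments": [{"dx": 0, "dy": 0, "dz": 0.05, "wx": 0, "wy": 0, "wz": 0, "jaw": 0}, {"dx": 0, "dy": 0, "dz": 0.03, "wx": 0, "wy": 0, "wz": 0, "jaw": 0}, {"dx": 0, "dy": 0, "dz": 0, "wx": 0, "wy": 0, "wz": 0, "jaw": 0}]}}

```text
clock: 5.27
eef_pos: [524.2, 203.1, 116.3]
ee_rot: [0.998, -0.068, 0.0, 0.0]
ft_force: [-2.8, -2.2, 9.7]
width: 0.0
grasp_force: 4.9
```

Emit:
{"api": "send_rows", "payload": {"increments": [{"dx": 0, "dy": 0, "dz": 0.04, "wx": 0, "wy": 0, "wz": 0, "jaw": 0}, {"dx": 0, "dy": 0, "dz": 0, "wx": 0, "wy": 0, "wz": 0, "jaw": 0}]}}

```text
clock: 5.43
eef_pos: [524.3, 203.2, 115.8]
ee_rot: [0.998, -0.068, 0.0, 0.0]
ft_force: [-9.4, -4.6, 31.3]
width: 0.1
grasp_force: 16.1
```

At the hard stop (31 N). Retreat up, then up and back.

Emit:
{"api": "send_rows", "payload": {"increments": [{"dx": 0, "dy": 0, "dz": -0.9, "wx": 0, "wy": 0, "wz": 0, "jaw": 0}, {"dx": -0.3, "dy": 0, "dz": -0.8, "wx": 0, "wy": 0, "wz": 0, "jaw": 0}, {"dx": -0.3, "dy": 0, "dz": -0.8, "wx": 0, "wy": 0, "wz": 0, "jaw": 0}, {"dx": -0.3, "dy": 0, "dz": -0.8, "wx": 0, "wy": 0, "wz": 0, "jaw": 0}, {"dx": -0.3, "dy": 0, "dz": -0.8, "wx": 0, "wy": 0, "wz": 0, "jaw": 0}, {"dx": -0.3, "dy": 0, "dz": -0.8, "wx": 0, "wy": 0, "wz": 0, "jaw": 0}, {"dx": -0.4, "dy": 0, "dz": 0, "wx": 0, "wy": 0, "wz": 0, "jaw": 0}, {"dx": -0.4, "dy": 0, "dz": 0, "wx": 0, "wy": 0, "wz": 0, "jaw": 0}, {"dx": 0, "dy": 0, "dz": 0, "wx": 0, "wy": 0, "wz": 0, "jaw": 0}, {"dx": 0, "dy": 0, "dz": 0, "wx": 0, "wy": 0, "wz": 0, "jaw": 0}]}}

```text
clock: 6.27
eef_pos: [432.7, 215.8, 310.7]
ee_rot: [0.998, -0.068, 0.0, -0.0]
ft_force: [1.7, -0.8, -0.1]
width: -0.2
grasp_force: 0.0
```

Emit:
{"api": "send_rows", "payload": {"increments": [{"dx": 0, "dy": 0, "dz": 0, "wx": 0, "wy": 0, "wz": 0, "jaw": 0}, {"dx": 0, "dy": 0, "dz": 0, "wx": 0, "wy": 0, "wz": 0, "jaw": 0}, {"dx": 0, "dy": 0, "dz": 0, "wx": 0, "wy": 0, "wz": 0, "jaw": 0}, {"dx": 0, "dy": 0, "dz": 0, "wx": 0, "wy": 0, "wz": 0, "jaw": 0}, {"dx": 0, "dy": 0, "dz": 0, "wx": 0, "wy": 0, "wz": 0, "jaw": 0}, {"dx": 0, "dy": 0, "dz": 0, "wx": 0, "wy": 0, "wz": 0, "jaw": 0}, {"dx": 0, "dy": 0, "dz": 0, "wx": 0, "wy": 0, "wz": 0, "jaw": 0}, {"dx": 0, "dy": 0, "dz": 0, "wx": 0, "wy": 0, "wz": 0, "jaw": 0}, {"dx": 0, "dy": 0, "dz": 0, "wx": 0, "wy": 0, "wz": 0, "jaw": 0}, {"dx": 0, "dy": 0, "dz": 0, "wx": 0, "wy": 0, "wz": 0, "jaw": 0}]}}

```text
clock: 7.1
eef_pos: [432.9, 215.6, 310.5]
ee_rot: [0.998, -0.068, 0.0, -0.0]
ft_force: [-0.1, 0.4, -0.3]
width: -0.3
grasp_force: 0.0
```

Emit:
{"api": "send_rows", "payload": {"increments": [{"dx": 0, "dy": 0, "dz": 0, "wx": 0, "wy": 0, "wz": 0, "jaw": 0}, {"dx": 0, "dy": 0, "dz": 0, "wx": 0, "wy": 0, "wz": 0, "jaw": 0}, {"dx": 0, "dy": 0, "dz": 0, "wx": 0, "wy": 0, "wz": 0, "jaw": 0}, {"dx": 0, "dy": 0, "dz": 0, "wx": 0, "wy": 0, "wz": 0, "jaw": 0}, {"dx": 0, "dy": 0, "dz": 0, "wx": 0, "wy": 0, "wz": 0, "jaw": 0}, {"dx": 0, "dy": 0, "dz": 0, "wx": 0, "wy": 0, "wz": 0, "jaw": 0}, {"dx": 0, "dy": 0, "dz": 0, "wx": 0, "wy": 0, "wz": 0, "jaw": 0}, {"dx": 0, "dy": 0, "dz": 0, "wx": 0, "wy": 0, "wz": 0, "jaw": 0}, {"dx": 0, "dy": 0, "dz": 0, "wx": 0, "wy": 0, "wz": 0, "jaw": 0}, {"dx": 0, "dy": 0, "dz": 0, "wx": 0, "wy": 0, "wz": 0, "jaw": 0}]}}

```text
clock: 7.93
eef_pos: [432.9, 215.6, 310.5]
ee_rot: [0.998, -0.068, 0.0, -0.0]
ft_force: [-0.2, -0.6, -0.4]
width: 0.2
grasp_force: 0.0
```

```bash
python3 - <<'E'
from h import *
c=env.read_camera("scene")
r=env.outline_of("green_hatch","scene")
for q in r[:1]:
    w=world(c,q["mask"]); print(q["p"],np.percentile(w,2,axis=0).round(),np.percentile(w,98,axis=0).round())
im=cv2.resize(c["img"][100:340,130:450],None,fx=1.8,fy=1.8,interpolation=cv2.INTER_CUBIC)
cv2.imwrite("pics/s2.png",im[...,::-1])
E
```

```text
0.69 [ 547. -206.   99.] [ 656. -113.  105.]
```

View pics/s2.png

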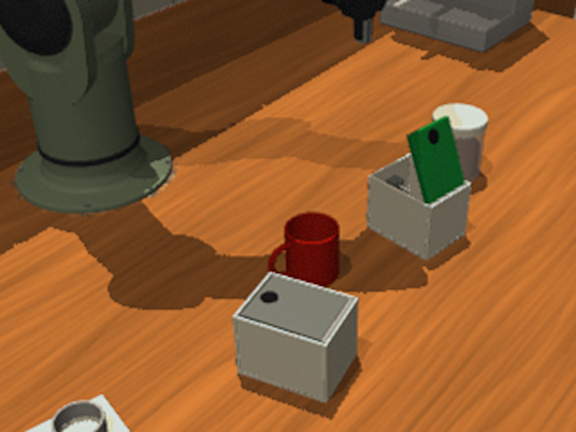

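The green hatch stands open (crop about 435,160) and the grey one is shut (295,300). The network's top hit there was the grey hatch. I'll wait another 1.7 s, then measure the angle.

Emit:
{"api": "send_rows", "payload": {"increments": [{"dx": 0, "dy": 0, "dz": 0, "wx": 0, "wy": 0, "wz": 0, "jaw": 0}, {"dx": 0, "dy": 0, "dz": 0, "wx": 0, "wy": 0, "wz": 0, "jaw": 0}, {"dx": 0, "dy": 0, "dz": 0, "wx": 0, "wy": 0, "wz": 0, "jaw": 0}, {"dx": 0, "dy": 0, "dz": 0, "wx": 0, "wy": 0, "wz": 0, "jaw": 0}, {"dx": 0, "dy": 0, "dz": 0, "wx": 0, "wy": 0, "wz": 0, "jaw": 0}, {"dx": 0, "dy": 0, "dz": 0, "wx": 0, "wy": 0, "wz": 0, "jaw": 0}, {"dx": 0, "dy": 0, "dz": 0, "wx": 0, "wy": 0, "wz": 0, "jaw": 0}, {"dx": 0, "dy": 0, "dz": 0, "wx": 0, "wy": 0, "wz": 0, "jaw": 0}, {"dx": 0, "dy": 0, "dz": 0, "wx": 0, "wy": 0, "wz": 0, "jaw": 0}, {"dx": 0, "dy": 0, "dz": 0, "wx": 0, "wy": 0, "wz": 0, "jaw": 0}]}}

```text
clock: 8.87
eef_pos: [433.0, 215.6, 310.5]
ee_rot: [0.998, -0.068, -0.0, -0.0]
ft_force: [0.1, -0.7, -0.7]
width: 0.0
grasp_force: 0.0
```

Emit:
{"api": "send_rows", "payload": {"increments": [{"dx": 0, "dy": 0, "dz": 0, "wx": 0, "wy": 0, "wz": 0, "jaw": 0}, {"dx": 0, "dy": 0, "dz": 0, "wx": 0, "wy": 0, "wz": 0, "jaw": 0}, {"dx": 0, "dy": 0, "dz": 0, "wx": 0, "wy": 0, "wz": 0, "jaw": 0}, {"dx": 0, "dy": 0, "dz": 0, "wx": 0, "wy": 0, "wz": 0, "jaw": 0}, {"dx": 0, "dy": 0, "dz": 0, "wx": 0, "wy": 0, "wz": 0, "jaw": 0}, {"dx": 0, "dy": 0, "dz": 0, "wx": 0, "wy": 0, "wz": 0, "jaw": 0}, {"dx": 0, "dy": 0, "dz": 0, "wx": 0, "wy": 0, "wz": 0, "jaw": 0}, {"dx": 0, "dy": 0, "dz": 0, "wx": 0, "wy": 0, "wz": 0, "jaw": 0}, {"dx": 0, "dy": 0, "dz": 0, "wx": 0, "wy": 0, "wz": 0, "jaw": 0}, {"dx": 0, "dy": 0, "dz": 0, "wx": 0, "wy": 0, "wz": 0, "jaw": 0}]}}

```text
clock: 9.7
eef_pos: [432.9, 215.7, 310.5]
ee_rot: [0.998, -0.068, 0.0, -0.0]
ft_force: [0.1, 0.3, 0.4]
width: 0.1
grasp_force: 0.0
```

```bash
python3 - <<'E'
from h import *
for n in("scene","top"):
    c=env.read_camera(n); i=c["img"].astype(int)
    g=(i[...,1]>i[...,0]+25)&(i[...,1]>i[...,2]+15)
    w=world(c,cv2.erode(g.astype(np.uint8),np.ones((3,3)))>0); w=w[(w[:,2]>95)&(w[:,0]>500)]
    if len(w)<20: print(n,len(w)); continue
    nrm=np.linalg.svd(w-np.median(w,0),full_matrices=False)[2][2]; print(n,len(w),w.min(0),w.max(0),"angle",np.arccos(abs(nrm[2])))
E
```

```text
scene 753 [567.17553285 145.29686384 103.76246848] [621.10292677 232.25632657 203.16203318] angle 1.152837664191506
top 97 [565.46157317 175.42435003 193.63313703] [579.29633555 236.03035365 204.22778033] angle 0.9471064009799545
```

Measured 1.153 rad from the scene camera, which is fully open. The top camera sees too little of the plate for a usable angle.

```bash
python3 -c "
from station import env
print(env.sign_off())"
```

```text
the job is handed in; nothing more can be done
None
```

I pressed the green hatch once to its stop and it popped fully open, measured at about 1.15 rad about 4 s after release. The grey hatch still looked shut, the arm had gone nowhere near the mug, ring or canister, and the job is handed in (no verdict was returned).

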